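# Charge the bench shaker and hold its dead-man lever at half travel

### The job

Swing the tilting pot on the bench shaker right over by its crank so that all four steel stubs drop into the tray below, then swing the pot back fully upright. Then press the dead-man lever of the run station down to half travel, so that it is level and its pointer stands between the two ribs of the guide post, never down to its bottom stop, and finish with the arm still holding it there: do not let go. Leave the oil bottle, the marker and the roll of tape where they are.

Things in the scene. Friction and masses are not known exactly. Their poses are not given: they have to be found in the camera images.
- shaker: Bench shaker fixed to the bench (place and heading vary): grey base plate 170 x 250 x 12 mm, open tray on it, two steel posts at x = +-64 mm that carry the tilting pot over the tray. Origin: on the bench under the middle of the pot; x away from the robot (at no yaw), y left, towards the long end of the tray, z up.
- tray (a point): Centre of the tray's inner floor, 30 mm above the bench, 43 mm along the shaker's y from its origin. Aluminium tray, outside 110 mm along x and 225 mm along y, walls 4 mm thick, tops 81 mm above the bench.
- pot (a joint): Tilt of the pot about its level pivot (along the shaker's x axis). 0 = upright, at its stop; grows as the mouth goes over towards the shaker's +y, up to the stop at 2.6 rad, where all slides out. Friction holds it at any angle; about 2 N at the crank moves it. Round steel pot, 78 mm high, 72 mm wide at the foot, 84 mm at the rim, from 40 mm below to 38 mm above the pivot.
- crank_grip (a point): Grip point on the centre line of the black crank pin, which turns with the pot. Pin 14 mm in diameter, level, along the shaker's x, 86 to 148 mm on the robot's side of the pot's middle, this point at 120 mm; the crank arm, 8 mm thick, is at 78 to 86 mm. Its circle about pivot has 60 mm radius; the crank leans 0.87 rad from straight up to -y at joint 0 and 1.73 rad to +y at joint 2.6.
- pivot (a point): Fixed point on the pot's pivot axis, 140 mm above the bench, 120 mm on the robot's side of the pot's middle: the centre of crank_grip's circle.
- run_station: Run station fixed to the bench (place and heading vary): grey housing 170 x 76 x 42 mm. Origin: on the bench under its middle; x away from the robot (at no yaw), y left, z up. The lever's hinge runs along y at x = +55 mm, 75 mm above the bench.
- ribs (a point): Point midway between the two level ribs of the steel guide post (10 x 6 mm, 110 mm above the bench at its top), at x = -64 mm, y = +29 mm of the run station, 75 mm above the bench. The ribs' facing edges are 8.5 mm above and below this point.
- lever (a joint): Turn of the dead-man lever. 0 = released (front end 0.2 rad above level), 0.2 = half travel: level, pointer midway between the ribs; 0.4 = bottom stop. A spring lifts it: at the pad about 4 N starts it, 7 N holds half travel, 10 N the bottom. Steel lever 22 mm wide, 8 mm thick, reaching 125 mm from the hinge towards the robot, a thin pointer at its front end.
- lever_pad (a point): Middle of the top face of the lever's ribbed rubber pad (44 mm long, 30 mm wide), 90 mm from the hinge; moves with the lever. From released to half travel it goes down 18 mm.
- stub_0: One of four alike steel bar stubs, 18 mm diameter, 22 mm long, about 40 g, standing in the pot at the start. Origin: centre of one end face; z along its axis.
- stub_1: One of four alike steel bar stubs, 18 mm diameter, 22 mm long, about 40 g, standing in the pot at the start. Origin: centre of one end face; z along its axis.
- stub_2: One of four alike steel bar stubs, 18 mm diameter, 22 mm long, about 40 g, standing in the pot at the start. Origin: centre of one end face; z along its axis.
- stub_3: One of four alike steel bar stubs, 18 mm diameter, 22 mm long, about 40 g, standing in the pot at the start. Origin: centre of one end face; z along its axis.
- oil_bottle: White oil bottle with a red nozzle, 50 x 49 x 166 mm, standing; bystander. Origin: middle of its underside.
- marker: Black and red marker pen, 140 x 17 x 19 mm, lying; bystander. Origin: underside, middle.
- tape_roll: Roll of tape, 95 mm diameter, 24 mm high, lying flat; bystander. Origin: underside, middle.
Mind the look-alikes: they are no part of the job. Of the things like the run_station, leave any that is pink; of the rest the larger one is meant.

How it is judged:
By the outcome, as a careful person would: the job done as asked, in the order asked, and still so for the second after the job is handed in, while the arm keeps its last pose, push and grip.
It also fails if it takes over 51 s, if anything falls off the work surface, if the arm or the gripper's body presses on something with over 40 N, if the wrist force passes 120 N, or if a joint passes its speed limit or range.

### The arm

A 7-joint arm with a two-finger parallel gripper is mounted at the origin on a cart in front of the work surface, level with it; the furniture and walls round the work are solid. World frame = base frame: x ahead of the robot, y to its left, z up, the work surface at z = 0. Lengths are in mm, angles in rad, forces in N, time in s.
With the tool pointing down it reaches from about 350 to 900 mm from the base axis. Payload 7.2 kg.
Tool frame: the origin (TCP) lies on the mounting face of the last link; the fingertips stand 173 mm ahead of it and the grasp point (between the pads) lies 155 mm ahead of it (tip_reach is the distance from the TCP to the fingertips, in mm); x points along the fingers, z is the direction in which the jaws open and shut, and the axes are right-handed (so a half turn about x gives the same grasp; the last joint's range is limited). The gripper opens to 85 mm and grips with 20 to 120 N. Pads are 22 mm wide; open, the fingers measure 114 mm over their backs; the gripper's body (76 mm by 85 mm) begins 54 mm behind the grasp point. The pads swing forward as they close: fully open they stand 13 mm farther back than shut.
Start: joints at [-1.213, 0.411, -0.013, 1.596, 0.006, 1.134, -0.082], TCP at [258.164, 569.187, 404.697] pointing down, gripper open.
Joint ranges: [-2.95, 2.95], [-0.29, 1.99], [-1.47, 1.44], [0.14, 2.54], [-1.03, 4.17], [0.13, 1.85], [-2.86, 2.86]. Speed limits (rad/s): [2.39, 2.39, 3.01, 3.01, 3.14, 3.14, 3.14].

### API

Orientations are given as a 3x3 rotation matrix whose columns are the frame's x, y, z axes.
In Python, from rig import state, camera, camera_params, finish_job, tip_reach gives the robot as it stands. The module is installed in compiled form; this text tells all that it offers.
- The arm moves only by the tool servo_tool, never from a script. Its argument "targets" is a list of rows, each a list of 2 entries, a list of its own where there are three numbers: the shift along the world's x, y, z in cm, then the turn about the world's z in degrees. A call has 1 to 20 rows; each row shifts and turns the commanded pose from where the row before left it; what a row does not reach is not made up. A row lasts 1/12 s, in which the tool goes at most 41.7 mm and 7.16 degrees, less where a joint would pass 70% of its speed; a pose out of reach is approached as far as the arm can. A call with a gripper value outside its range is refused whole. "grip" is the opening, from 0 (shut) to 1 (fully open), set as the call begins (left out, the last holds). The fingers move at their own pace and stop on an object; "squeeze" is the grip in N (left out, the last holds). Time passes only in rows, so rows that do not move let the fingers close. It gives the time, the measured TCP pose, the force and the opening at its end, in the units of the state.
- state(): the state, without advancing time (a new reading comes with each control period).
- camera(name): name is "side" or "top" or "wrist"; returns (picture, depth): 420x560x3 uint8, blue, green, red; 420x560 float32, mm along the optical axis (not along the pixel's ray), 0 where there is no reading.
- camera_params(name): a dict with "intrinsics" (3x3 intrinsics, pixels), "distortion" ([k1, k2, p1, p2, k3] as OpenCV has them; the pictures are not rectified), "world_from_camera" (4x4, takes a point from camera to world coordinates). Camera axes: x right, y down, z forward; pixel columns grow to the right and rows downward; lengths in mm; the calibration is good to about 2 mm. A picture is of the moment at which its call begins: read the wrist's pose just before it. camera_params takes no time and is no camera call; for the wrist camera it gives the pose at the moment of the call.
- finish_job(): hands the job in, once; it reports no verdict.
The state is a dict: "t": time; "q": joint angles; "qvel": joint speeds; "joint_torque": joint torques, N m; "position": TCP position; "tcp_rot": TCP orientation; "contact_force": force on the tool from outside, world axes, zero at the start; "moment": the same for the moment, N m; "opening": finger opening in mm.
Only numpy, scipy, OpenCV 4.12 (cv2) and the standard library are available. Lean on these libraries where they do the work, as an engineer would, in place of code of your own. Each camera call takes 0.05 s, during which the arm holds its last target.

## Working session

There is one attempt and no reset: what is moved stays moved. The work goes in short steps, Python scripts to look and compute and a tool call to move; the robot and the scene stay as the last step left them, time stands still between calls to the robot, and variables do not carry over. Pictures are saved under pics/ and viewed, and the job is handed in when it is done.

Besides the shell and the picture viewer there is one more tool, called as name(argument=value, ...), one argument or row to a line, values as JSON. servo_tool: Moves the arm, as the interface text tells. Its arguments: {"type":"object","properties":{"targets":{"type":"array","items":{"type":"array"}},"grip":{"type":"number"},"squeeze":{"type":"number"}},"required":["targets"]}

```bash
mkdir -p pics; python3 - <<'E'
from rig import *
import cv2,numpy as np
s=state();print(s['t'],s['position'],s['tcp_rot'],s['opening'],tip_reach, s['contact_force'])
for n in['side','top','wrist']:
    p=camera_params(n);im,d=camera(n);cv2.imwrite(f'pics/{n}0.png',im);np.savez(f'{n}0.npz',im=im,d=d,K=p['intrinsics'],D=p['distortion'],T=p['world_from_camera'])
    print(n,np.round(p['intrinsics'],1).tolist(),p['distortion'],np.round(p['world_from_camera'],3).tolist())
print(state()['t'])
E
```

```text
0.0 [258.07041258 568.9806512  403.83857408] [[-5.82095417e-04 -9.10722040e-01  4.13019402e-01]
 [-1.56609370e-03  4.13019796e-01  9.10720701e-01]
 [-9.99998604e-01 -1.16700736e-04 -1.66669298e-03]] 85.74787680296954 173.4 [ 0.39366075  0.56045803 -0.21389403]
side [[418.0, 0.0, 274.5], [0.0, 418.0, 199.7], [0.0, 0.0, 1.0]] [-0.05262809  0.          0.          0.          0.        ] [[0.994, -0.019, 0.106, 486.259], [-0.104, -0.401, 0.91, -1098.006], [0.025, -0.916, -0.401, 608.585], [0.0, 0.0, 0.0, 1.0]]
top [[494.0, 0.0, 272.7], [0.0, 494.0, 209.9], [0.0, 0.0, 1.0]] [0.02123773 0.         0.         0.         0.        ] [[-0.017, -0.996, 0.085, 465.823], [-1.0, 0.016, -0.012, 0.29], [0.01, -0.085, -0.996, 1478.689], [0.0, 0.0, 0.0, 1.0]]
wrist [[334.7, 0.0, 283.6], [0.0, 334.7, 211.2], [0.0, 0.0, 1.0]] [-0.0204491  0.         0.         0.         0.       ] [[0.414, 0.871, 0.266, 188.985], [0.91, -0.395, -0.123, 599.887], [-0.002, 0.293, -0.956, 373.271], [0.0, 0.0, 0.0, 1.0]]
0.15
```

View pics/top0.png

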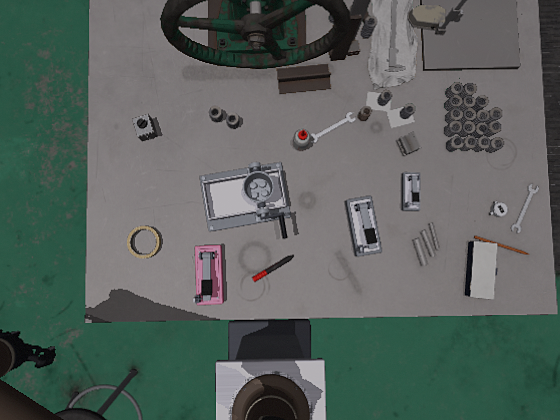

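View pics/side0.png

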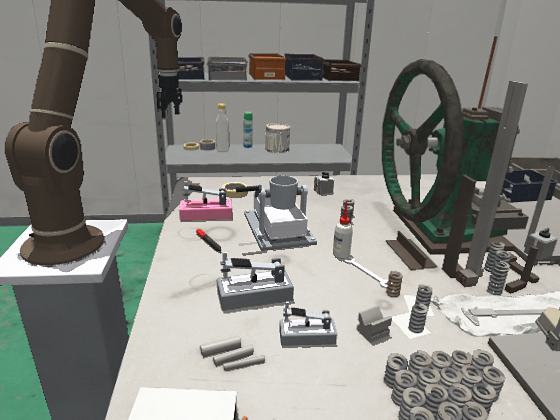

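View pics/wrist0.png

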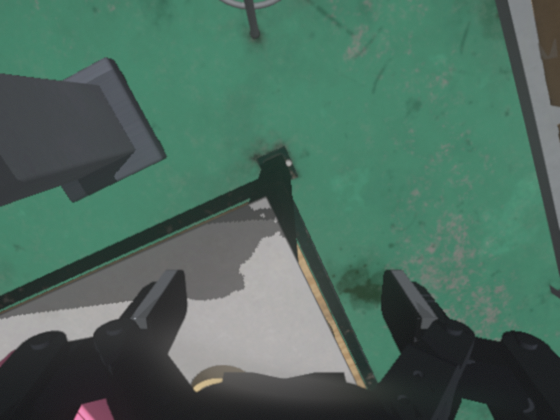

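Top view candidates: run stations at pink (209,273), large grey (363,225) and small grey (411,190). I choose the large grey one. The shaker is at (245,195), with its crank pin near (285,222). Next is a close crop.

```bash
cat >h.py <<'E'
import numpy as np,cv2
def load(f):
    z=np.load(f);return z['im'],z['d'],z['K'],z['D'],z['T']
def ray(f,uv):
    im,d,K,D,T=load(f);p=cv2.undistortPoints(np.array([[uv]],float),K,D)[0,0]
    return T[:3,3],T[:3,:3]@np.array([p[0],p[1],1.])
def onz(f,uv,z):
    o,r=ray(f,uv);return o+r*(z-o[2])/r[2]
def dep(f,uv):
    d=load(f)[1];o,r=ray(f,uv);return o+r*d[int(uv[1]),int(uv[0])]
def proj(f,P):
    im,d,K,D,T=load(f);Ti=np.linalg.inv(T);P=np.atleast_2d(P).astype(float)
    return cv2.projectPoints(P,cv2.Rodrigues(Ti[:3,:3])[0],Ti[:3,3],K,D)[0][:,0]
def crop(f,x0,y0,x1,y1,s,out):
    im=load(f)[0];cv2.imwrite(out,cv2.resize(im[y0:y1,x0:x1],None,fx=s,fy=s,interpolation=cv2.INTER_CUBIC))
E
python3 - <<'E'
from h import *
crop('top0.npz',190,150,310,250,6,'pics/c1.png')
crop('top0.npz',335,160,435,265,5,'pics/c2.png')
crop('side0.npz',170,165,350,310,4,'pics/c3.png')
E
```

```text
(no output)
```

View pics/c1.png

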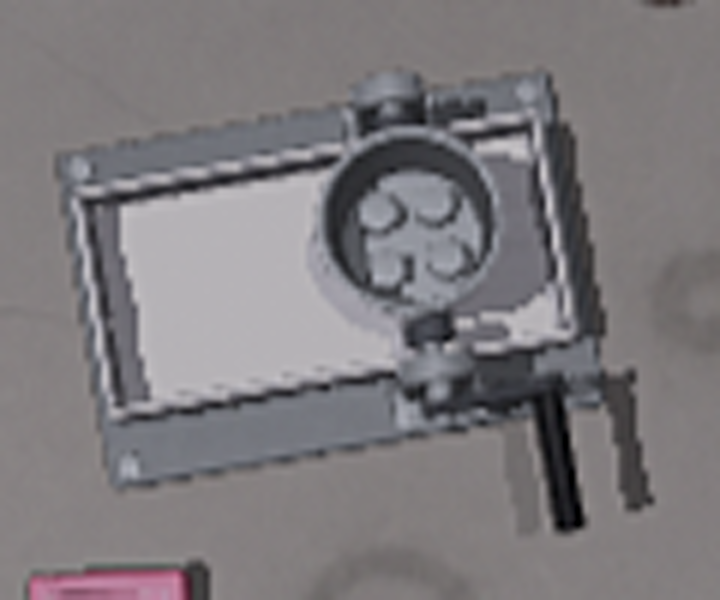

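View pics/c2.png

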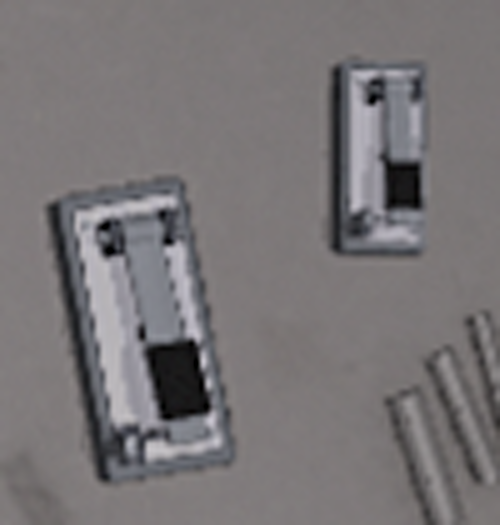

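View pics/c3.png

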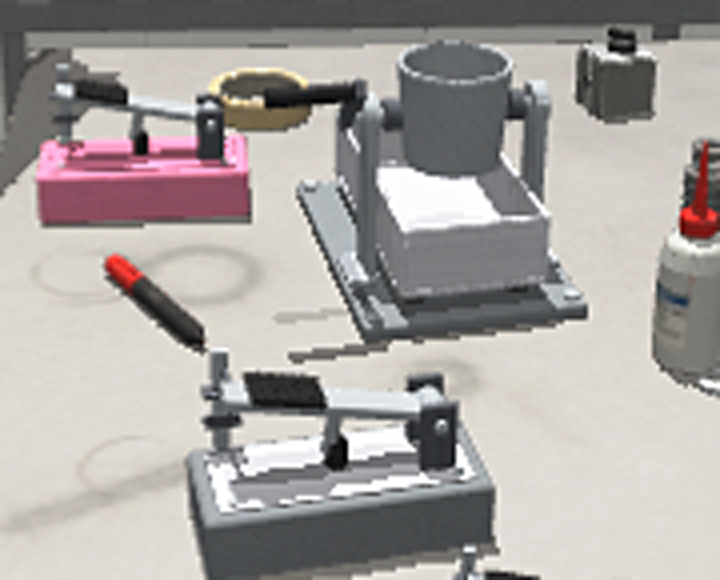

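```bash
python3 - <<'E'
from h import *
f='top0.npz'
im,d,*_=load(f)
c=[(60,158),(545,72),(605,393),(115,487)]
P=np.array([onz(f,(190+a/6-.4,150+b/6-.4),12) for a,b in c]);print(P.round(1))
m=P.mean(0);yd=(P[0]+P[3]-P[1]-P[2]);print('plate mid',m.round(1),'yaw',np.degrees(np.arctan2(-yd[0],yd[1])), [np.linalg.norm(P[i]-P[(i+1)%4]).round(1) for i in range(4)])
# depth check points: pin, pad, pot rim
g=im.astype(int).sum(2)
def blob(x0,y0,x1,y1,th):
    s=(g[y0:y1,x0:x1]<th).astype(np.uint8);n,l,st,ce=cv2.connectedComponentsWithStats(s)
    i=1+st[1:,4].argmax();ys,xs=np.nonzero(l==i);xs+=x0;ys+=y0
    r=cv2.minAreaRect(np.c_[xs,ys].astype(np.float32));return xs,ys,r
for nm,b,th in[('pin',(276,205,295,240),120),('pad',(362,225,380,247),110)]:
    xs,ys,r=blob(*b,th);print(nm,r,len(xs))
    Q=np.array([dep(f,(x,y)) for x,y in zip(xs,ys)]);print(np.median(Q,0).round(1),Q.min(0).round(1),Q.max(0).round(1))
# housing
x0,y0,x1,y1=340,190,388,260
E
```

```text
[[696.5 199.9  12. ]
 [736.3 -42.7  12. ]
 [574.6 -69.5  12. ]
 [532.  173.6  12. ]]
plate mid [634.8  65.3  12. ] yaw 9.630473135550108 [np.float64(245.8), np.float64(163.9), np.float64(246.8), np.float64(166.6)]
pin ((280.9999694824219, 225.49998474121094), (24.183053970336914, 7.495331764221191), 81.8698959350586) 95
[533.4 -40.8 185.4] [465.8 -48.7  13.6] [5.7240e+02 3.0000e-01 1.4787e+03]
pad ((370.3411865234375, 235.53529357910156), (14.642807960510254, 9.328010559082031), 77.47119140625) 136
[ 506.1 -286.1  103.4] [ 486.5 -300.8   91.2] [ 528.6 -272.1  112. ]
```

```bash
python3 - <<'E'
from h import *
f='top0.npz'
im,d,K,D,T=load(f)
ys,xs=np.mgrid[0:420,0:560]
pt=cv2.undistortPoints(np.c_[xs.ravel(),ys.ravel()].astype(float)[:,None],K,D)[:,0]
C=np.c_[pt,np.ones(len(pt))]*d.ravel()[:,None]
W=(C@T[:3,:3].T+T[:3,3]).reshape(420,560,3);np.save('W.npy',W)
def pca(Q):
    m=Q.mean(0);u,s,v=np.linalg.svd(Q-m);return m,v[0]
# pin
R=W[200:245,270:300].reshape(-1,3);g=im[200:245,270:300].sum(2).ravel()
Q=R[(R[:,2]>172)&(R[:,2]<192)&(g<140)];m,v=pca(Q[:,:2]);v*=np.sign(v[0]);print('pin',len(Q),Q.mean(0).round(1),np.degrees(np.arctan2(v[1],v[0])),((Q[:,:2]-m)@v).min(),((Q[:,:2]-m)@v).max())
# pot rim: depth 168..188
R=W[160:215,235:285].reshape(-1,3);Q=R[(R[:,2]>168)&(R[:,2]<186)]
Q=Q[np.hypot(Q[:,0]-640,Q[:,1]-20)<70]
c,r=cv2.minEnclosingCircle(Q[:,:2].astype(np.float32));print('rim',len(Q),c,r)
# rig edge: tray walls top z 81
R=W[150:245,190:305].reshape(-1,3);Q=R[(R[:,2]>72)&(R[:,2]<90)]
r=cv2.minAreaRect(Q[:,:2].astype(np.float32));print('tray',len(Q),r)
# station
R=W[190:262,338:390].reshape(-1,3);Q=R[(R[:,2]>30)&(R[:,2]<50)];print('st42',len(Q),cv2.minAreaRect(Q[:,:2].astype(np.float32)))
Q=R[(R[:,2]>85)];print('lever/posts',len(Q),cv2.minAreaRect(Q[:,:2].astype(np.float32)))
g=im[190:262,338:390].sum(2).ravel();Q=R[(R[:,2]>85)&(g<130)&(R[:,0]<545)];print('pad',len(Q),Q.mean(0),cv2.minAreaRect(Q[:,:2].astype(np.float32)),Q[:,2].min(),Q[:,2].max())
E
```

```text
pin 107 [535.  -40.  185.7] 8.320275027465152 -31.44376934701971 32.33546512282752
rim 172 (641.4015502929688, 23.826271057128906) 41.631195068359375
tray 356 ((631.3980712890625, 65.83033752441406), (129.2664794921875, 225.20272827148438), 8.733240127563477)
st42 940 ((540.2351684570312, -280.71331787109375), (169.8524169921875, 77.3212890625), 8.887923240661621)
lever/posts 410 ((482.78033447265625, -172.51983642578125), (130.9790802001953, 321.6316223144531), 27.76203155517578)
pad 145 [ 506.63239766 -283.97822664  112.94859143] ((475.2041931152344, -153.3454132080078), (47.500282287597656, 304.1553955078125), 12.370362281799316) 91.21914362884377 1478.6894544838233
```

Pad, housing and pin agree with the description: both fixtures are yawed about 8.9°, crank grip is at ≈(531,-40,179), and the large grey station is centred at (540,-281). I'll move above the pin.

servo_tool(
  targets=[
    [[1.35,-3.05,0],1.67],
    [[1.35,-3.05,0],1.67],
    [[1.35,-3.05,0],1.67],
    [[1.35,-3.05,0],1.67],
    [[1.35,-3.05,0],1.67],
    [[1.35,-3.05,0],1.67],
    [[1.35,-3.05,0],1.67],
    [[1.35,-3.05,0],1.67],
    [[1.35,-3.05,0],1.67],
    [[1.35,-3.05,0],1.67],
    [[1.35,-3.05,0],1.67],
    [[1.35,-3.05,0],1.67],
    [[1.35,-3.05,0],1.67],
    [[1.35,-3.05,0],1.67],
    [[1.35,-3.05,0],1.67],
    [[1.35,-3.05,0],1.67],
    [[1.35,-3.05,0],1.67],
    [[1.35,-3.05,0],1.67],
    [[1.35,-3.05,0],1.67],
    [[1.35,-3.05,0],1.67],
  ],
  grip=1,
)

```text
t: 1.82
position: [528.4, -42.4, 404.7]
tcp_rot: [[-0.0, -0.987, -0.158], [0.0, -0.158, 0.987], [-1.0, 0.0, 0.0]]
contact_force: [-0.3, 0.4, 0.5]
opening: 85.3
```

servo_tool(
  targets=[
    [[0,0,0],0],
    [[0,0,0],0],
    [[0,0,0],0],
  ],
)

```text
t: 2.07
position: [527.9, -40.3, 404.3]
tcp_rot: [[-0.001, -0.988, -0.156], [0.0, -0.156, 0.988], [-1.0, 0.001, 0.001]]
contact_force: [0.3, -0.3, 0.3]
opening: 85.5
```

```bash
cat >snap.py <<'E'
import sys,cv2,numpy as np
from rig import *
for n in sys.argv[2:]:
    p=camera_params(n);im,d=camera(n);t=n+sys.argv[1];cv2.imwrite(f'pics/{t}.png',im);np.savez(t+'.npz',im=im,d=d,K=p['intrinsics'],D=p['distortion'],T=p['world_from_camera'])
E
python3 snap.py 1 wrist; python3 - <<'E'
from h import *
f='wrist1.npz'
im,d,K,D,T=load(f)
ys,xs=np.mgrid[0:420,0:560]
pt=cv2.undistortPoints(np.c_[xs.ravel(),ys.ravel()].astype(float)[:,None],K,D)[:,0]
W=np.c_[pt,np.ones(len(pt))]*d.ravel()[:,None]@T[:3,:3].T+T[:3,3]
g=im.sum(2).ravel()
Q=W[(W[:,2]>170)&(W[:,2]<192)&(g<150)&(np.abs(W[:,0]-530)<50)&(np.abs(W[:,1]+40)<30)]
m=Q[:,:2].mean(0);v=np.linalg.svd(Q[:,:2]-m,full_matrices=False)[2][0];v*=np.sign(v[0])
e=(Q[:,:2]-m)@v;n=(Q[:,:2]-m)@[-v[1],v[0]];print(len(Q),m,np.degrees(np.arctan2(v[1],v[0])),e.min(),e.max(),n.min(),n.max(),Q[:,2].max())
E
```

```text
1445 [527.94567125 -40.15287608] 11.338686904297345 -28.547406310936584 31.95803316492653 -6.9513320905306335 7.010819350111517 187.08301326394255
```

View pics/wrist1.png

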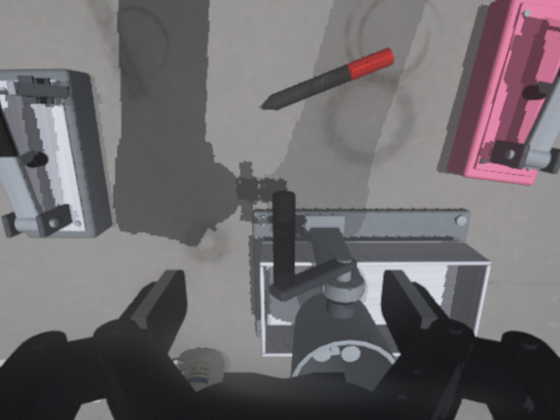

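Wrist view: the pin at (283,195–295) runs straight up the image, between the fingers at (165,290) and (405,290). I'll descend, then close.

servo_tool(
  targets=[
    [[-0.1,0,-1.0],0],
    [[-0.1,0,-1.0],0],
    [[-0.1,0,-1.0],0],
    [[-0.1,0,-1.0],0],
    [[0,0,-1.0],0],
    [[0,0,-1.0],0],
    [[0,0,-1.0],0],
    [[0,0,0],0],
    [[0,0,0],0],
  ],
)

```text
t: 2.87
position: [524.1, -40.9, 334.0]
tcp_rot: [[-0.001, -0.988, -0.156], [-0.0, -0.156, 0.988], [-1.0, 0.001, 0.0]]
contact_force: [-0.4, -0.7, 0.5]
opening: 85.4
```

servo_tool(
  targets=[
    [[0,0,0],0],
    [[0,0,0],0],
    [[0,0,0],0],
    [[0,0,0],0],
    [[0,0,0],0],
    [[0,0,0],0],
    [[0,0,0],0],
    [[0,0,0],0],
    [[0,0,0],0],
    [[0,0,0],0],
  ],
  grip=0,
  squeeze=35,
)

```text
t: 3.7
position: [524.2, -40.9, 335.0]
tcp_rot: [[0.0, -0.988, -0.156], [0.0, -0.156, 0.988], [-1.0, -0.0, -0.0]]
contact_force: [-1.0, -0.5, 3.6]
opening: 12.8
```

```bash
python3 - <<'E'
import numpy as np
p=np.linspace(-.87,1.73,41);y=6*np.sin(p);z=6*np.cos(p);a=np.radians(8.95)
X=np.c_[-np.sin(a)*y,np.cos(a)*y,z]
r=np.round(X-X[0],2);dd=np.diff(r,axis=0)
for i in range(0,40,20): print([[list(map(float,q.round(2)+0.)),0] for q in dd[i:i+20]])
print(r[-1])
E
```

```text
[[[-0.04, 0.26, 0.29], 0], [[-0.04, 0.27, 0.27], 0], [[-0.05, 0.3, 0.26], 0], [[-0.05, 0.3, 0.23], 0], [[-0.05, 0.33, 0.21], 0], [[-0.05, 0.33, 0.19], 0], [[-0.06, 0.35, 0.17], 0], [[-0.05, 0.36, 0.15], 0], [[-0.06, 0.36, 0.12], 0], [[-0.06, 0.38, 0.1], 0], [[-0.06, 0.38, 0.07], 0], [[-0.06, 0.38, 0.05], 0], [[-0.06, 0.38, 0.02], 0], [[-0.06, 0.39, 0.0], 0], [[-0.06, 0.38, -0.03], 0], [[-0.06, 0.38, -0.06], 0], [[-0.06, 0.38, -0.07], 0], [[-0.06, 0.37, -0.11], 0], [[-0.06, 0.37, -0.12], 0], [[-0.05, 0.35, -0.16], 0]]
[[[-0.06, 0.35, -0.17], 0], [[-0.05, 0.33, -0.2], 0], [[-0.05, 0.32, -0.21], 0], [[-0.05, 0.3, -0.24], 0], [[-0.04, 0.29, -0.26], 0], [[-0.05, 0.27, -0.28], 0], [[-0.04, 0.26, -0.29], 0], [[-0.03, 0.23, -0.31], 0], [[-0.04, 0.21, -0.32], 0], [[-0.03, 0.2, -0.34], 0], [[-0.02, 0.17, -0.35], 0], [[-0.03, 0.15, -0.36], 0], [[-0.02, 0.12, -0.37], 0], [[-0.01, 0.1, -0.38], 0], [[-0.01, 0.08, -0.38], 0], [[-0.01, 0.05, -0.39], 0], [[-0.01, 0.02, -0.38], 0], [[0.0, 0.0, -0.39], 0], [[0.01, -0.02, -0.39], 0], [[0.0, -0.05, -0.39], 0]]
[-1.64 10.38 -4.82]
```

servo_tool(
  targets=[
    [[-0.04,0.26,0.29],0],
    [[-0.04,0.27,0.27],0],
    [[-0.05,0.3,0.26],0],
    [[-0.05,0.3,0.23],0],
    [[-0.05,0.33,0.21],0],
    [[-0.05,0.33,0.19],0],
    [[-0.06,0.35,0.17],0],
    [[-0.05,0.36,0.15],0],
    [[-0.06,0.36,0.12],0],
    [[-0.06,0.38,0.1],0],
  ],
)

```text
t: 4.53
position: [519.3, -10.9, 356.1]
tcp_rot: [[0.002, -0.988, -0.154], [-0.003, -0.154, 0.988], [-1.0, -0.002, -0.003]]
contact_force: [-2.2, -9.2, 7.9]
opening: 12.9
```

servo_tool(
  targets=[
    [[-0.06,0.38,0.07],0],
    [[-0.06,0.38,0.05],0],
    [[-0.06,0.38,0.02],0],
    [[-0.06,0.39,0.0],0],
    [[-0.06,0.38,-0.03],0],
    [[-0.06,0.38,-0.06],0],
    [[-0.06,0.38,-0.07],0],
    [[-0.06,0.37,-0.11],0],
    [[-0.06,0.37,-0.12],0],
    [[-0.05,0.35,-0.16],0],
  ],
)

```text
t: 5.37
position: [513.4, 28.3, 351.2]
tcp_rot: [[0.001, -0.988, -0.156], [-0.001, -0.156, 0.988], [-1.0, -0.001, -0.002]]
contact_force: [0.3, -5.8, 3.8]
opening: 12.8
```

servo_tool(
  targets=[
    [[-0.06,0.35,-0.17],0],
    [[-0.05,0.33,-0.2],0],
    [[-0.05,0.32,-0.21],0],
    [[-0.05,0.3,-0.24],0],
    [[-0.04,0.29,-0.26],0],
    [[-0.05,0.27,-0.28],0],
    [[-0.04,0.26,-0.29],0],
    [[-0.03,0.23,-0.31],0],
    [[-0.04,0.21,-0.32],0],
    [[-0.03,0.2,-0.34],0],
  ],
)

```text
t: 6.2
position: [509.0, 55.8, 324.8]
tcp_rot: [[0.001, -0.988, -0.156], [-0.001, -0.156, 0.988], [-1.0, -0.001, -0.002]]
contact_force: [1.3, -6.5, 4.8]
opening: 12.7
```

servo_tool(
  targets=[
    [[-0.02,0.17,-0.35],0],
    [[-0.03,0.15,-0.36],0],
    [[-0.02,0.12,-0.37],0],
    [[-0.01,0.1,-0.38],0],
    [[-0.01,0.08,-0.38],0],
    [[-0.01,0.05,-0.39],0],
    [[-0.01,0.02,-0.38],0],
    [[0.0,0.0,-0.39],0],
    [[0.01,-0.02,-0.39],0],
    [[0.0,-0.05,-0.3],0],
    [[0,0,0],0],
    [[0,0,0],0],
  ],
)

```text
t: 7.2
position: [507.9, 63.5, 287.4]
tcp_rot: [[0.0, -0.988, -0.157], [0.001, -0.157, 0.988], [-1.0, -0.0, 0.001]]
contact_force: [1.0, -0.6, 3.3]
opening: 12.7
```

```bash
python3 snap.py 2 side top; python3 - <<'E'
from h import *
crop('top2.npz',190,150,310,250,6,'pics/c4.png')
crop('side2.npz',220,150,350,260,6,'pics/c5.png')
E
```

```text
(no output)
```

View pics/c4.png

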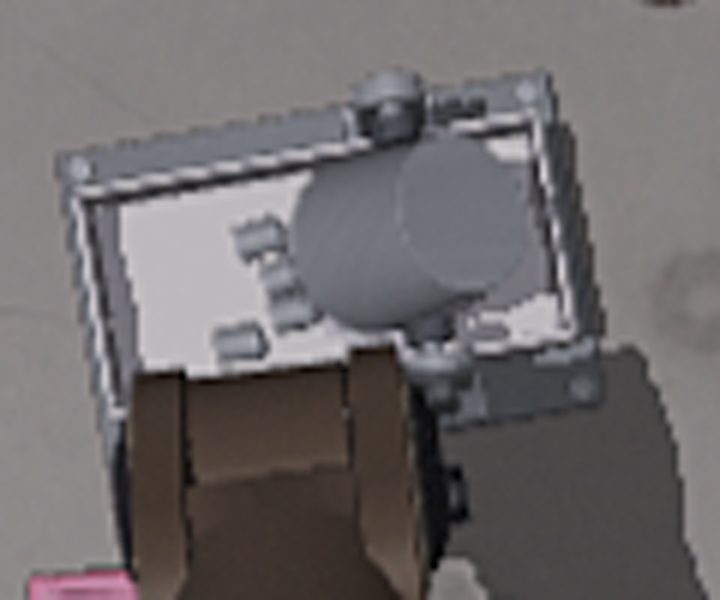

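View pics/c5.png

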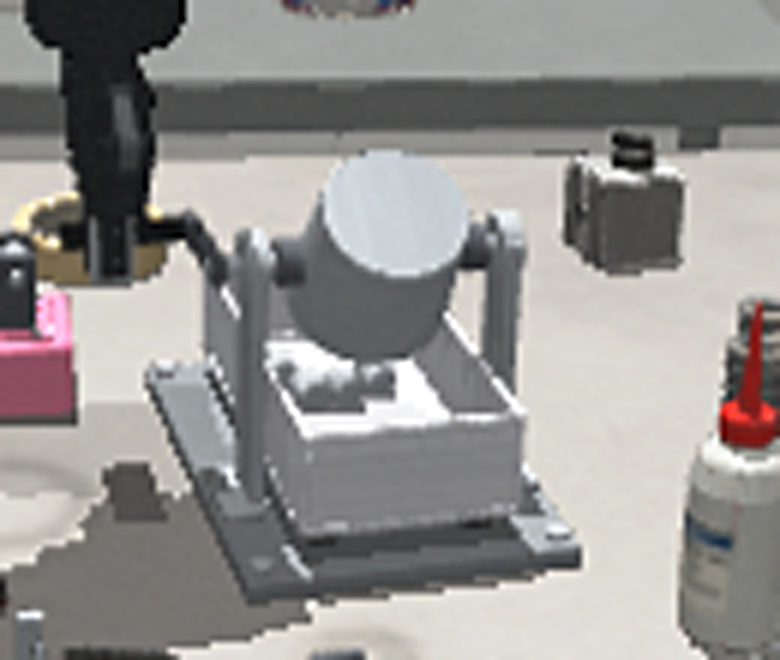

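Four stubs lie in the tray, at crop pixels (258,240), (280,280), (293,308) and (240,343). I'll nudge to the stop so the pot is definitely right over, then swing it back.

servo_tool(
  targets=[
    [[0.01,-0.05,-0.2],0],
    [[0.01,-0.03,-0.15],0],
    [[0,0,0],0],
    [[0,0,0],0],
  ],
)

```text
t: 7.63
position: [507.9, 63.1, 283.8]
tcp_rot: [[0.0, -0.988, -0.157], [0.001, -0.157, 0.988], [-1.0, -0.0, 0.001]]
contact_force: [1.2, 4.9, 1.4]
opening: 12.8
```

servo_tool(
  targets=[
    [[0.01,-0.06,-0.2],0],
    [[0.01,-0.06,-0.2],0],
    [[0,0,0],0],
    [[0,0,0],0],
  ],
)

```text
t: 7.97
position: [508.1, 62.5, 280.0]
tcp_rot: [[-0.0, -0.987, -0.158], [0.002, -0.158, 0.987], [-1.0, -0.0, 0.002]]
contact_force: [-0.7, 6.7, 3.5]
opening: 12.8
```

```bash
python3 snap.py 3 side; python3 - <<'E'
from h import *
crop('side3.npz',220,150,350,260,6,'pics/c6.png')
E
```

```text
(no output)
```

View pics/c6.png

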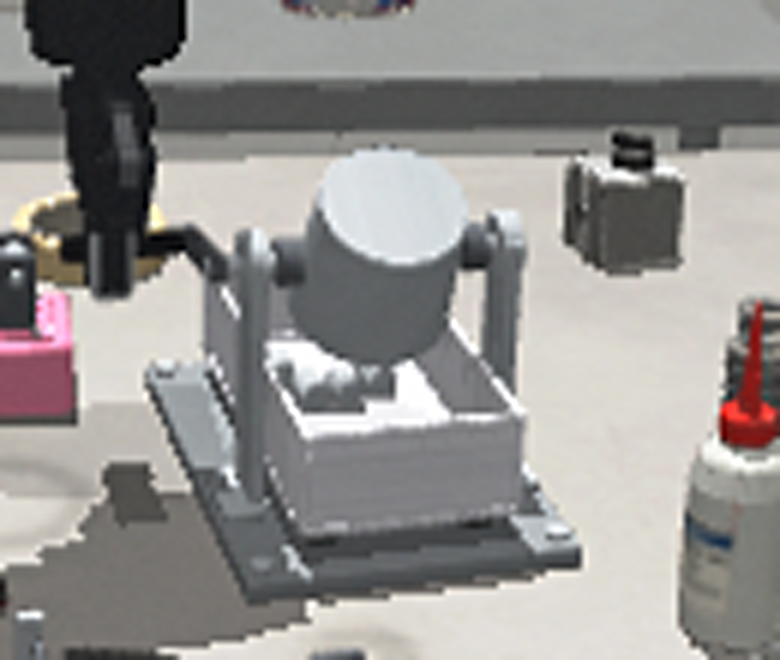

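servo_tool(
  targets=[
    [[0.01,-0.06,-0.2],0],
    [[0.01,-0.06,-0.2],0],
    [[0,0,0],0],
    [[0,0,0],0],
  ],
)

```text
t: 8.35
position: [508.1, 62.1, 278.9]
tcp_rot: [[0.0, -0.987, -0.158], [0.004, -0.158, 0.987], [-1.0, -0.001, 0.004]]
contact_force: [-13.3, 8.5, 38.6]
opening: 12.9
```

servo_tool(
  targets=[
    [[0.01,-0.08,-0.2],0],
    [[0.01,-0.08,-0.2],0],
    [[0,0,0],0],
    [[0,0,0],0],
  ],
)

```text
t: 8.68
position: [508.8, 61.8, 276.4]
tcp_rot: [[0.003, -0.987, -0.159], [0.007, -0.159, 0.987], [-1.0, -0.004, 0.006]]
contact_force: [-17.1, 13.9, 51.1]
opening: 12.9
```

```bash
python3 snap.py 4 side; python3 - <<'E'
from h import *
crop('side4.npz',220,150,350,260,6,'pics/c7.png')
E
```

```text
(no output)
```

View pics/c7.png

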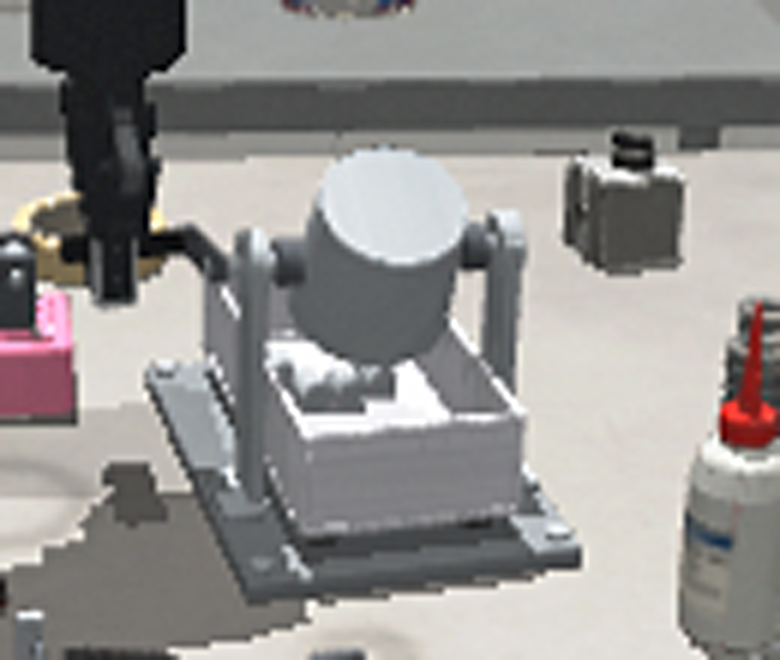

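The stop was reached, with the reaction force rising to 51 N. I'll back off and swing the pot back along the reverse arc.

servo_tool(
  targets=[
    [[-0.03,0.24,0.4],0],
    [[-0.04,0.24,0.4],0],
    [[0,0.05,0.39],0],
    [[-0.01,0.02,0.39],0],
    [[0,0,0.39],0],
    [[0.01,-0.02,0.38],0],
    [[0.01,-0.05,0.39],0],
    [[0.01,-0.08,0.38],0],
    [[0.01,-0.1,0.38],0],
    [[0.02,-0.12,0.37],0],
    [[0.03,-0.15,0.36],0],
    [[0.02,-0.17,0.35],0],
  ],
)

```text
t: 9.73
position: [509.5, 57.6, 317.4]
tcp_rot: [[0.001, -0.988, -0.157], [0.001, -0.157, 0.988], [-1.0, -0.001, 0.001]]
contact_force: [5.8, 5.6, -1.8]
opening: 12.5
```

servo_tool(
  targets=[
    [[0.03,-0.2,0.34],0],
    [[0.04,-0.21,0.32],0],
    [[0.03,-0.23,0.31],0],
    [[0.04,-0.26,0.29],0],
    [[0.05,-0.27,0.28],0],
    [[0.04,-0.29,0.26],0],
    [[0.05,-0.3,0.24],0],
    [[0.05,-0.32,0.21],0],
    [[0.05,-0.33,0.2],0],
    [[0.06,-0.35,0.17],0],
  ],
)

```text
t: 10.57
position: [513.3, 34.0, 345.3]
tcp_rot: [[0.0, -0.987, -0.161], [0.007, -0.16, 0.987], [-1.0, -0.002, 0.007]]
contact_force: [-3.6, 14.2, 16.0]
opening: 12.8
```

servo_tool(
  targets=[
    [[0.05,-0.35,0.16],0],
    [[0.06,-0.37,0.12],0],
    [[0.06,-0.37,0.11],0],
    [[0.06,-0.38,0.07],0],
    [[0.06,-0.38,0.06],0],
    [[0.06,-0.38,0.03],0],
    [[0.06,-0.39,0.0],0],
    [[0.06,-0.38,-0.02],0],
    [[0.06,-0.38,-0.05],0],
    [[0.06,-0.38,-0.07],0],
  ],
)

```text
t: 11.4
position: [519.8, -7.4, 348.3]
tcp_rot: [[0.002, -0.988, -0.157], [0.002, -0.157, 0.988], [-1.0, -0.002, 0.001]]
contact_force: [5.3, 6.0, -3.2]
opening: 12.8
```

servo_tool(
  targets=[
    [[0.06,-0.38,-0.1],0],
    [[0.06,-0.36,-0.12],0],
    [[0.05,-0.36,-0.15],0],
    [[0.06,-0.35,-0.17],0],
    [[0.05,-0.33,-0.19],0],
    [[0.05,-0.33,-0.21],0],
  ],
)

```text
t: 11.9
position: [523.0, -28.3, 338.5]
tcp_rot: [[0.001, -0.988, -0.157], [0.002, -0.157, 0.988], [-1.0, -0.001, 0.002]]
contact_force: [3.4, 7.8, 4.4]
opening: 12.5
```

servo_tool(
  targets=[
    [[0.05,-0.3,-0.23],0],
    [[0.05,-0.3,-0.26],0],
    [[0.04,-0.27,-0.27],0],
    [[0.04,-0.26,-0.29],0],
    [[0,0,0],0],
    [[0,0,0],0],
  ],
)

```text
t: 12.4
position: [524.8, -39.8, 327.6]
tcp_rot: [[0.001, -0.988, -0.157], [0.001, -0.157, 0.988], [-1.0, -0.001, 0.001]]
contact_force: [4.3, 6.2, -1.6]
opening: 12.6
```

Now small steps on along the tangent until the stop pushes back.

servo_tool(
  targets=[
    [[0.02,-0.13,-0.15],0],
    [[0,0,0],0],
    [[0,0,0],0],
  ],
)

```text
t: 12.65
position: [525.0, -40.9, 326.4]
tcp_rot: [[0.001, -0.988, -0.157], [0.002, -0.157, 0.988], [-1.0, -0.001, 0.002]]
contact_force: [3.1, 6.9, 1.3]
opening: 12.6
```

servo_tool(
  targets=[
    [[0.02,-0.13,-0.15],0],
    [[0,0,0],0],
    [[0,0,0],0],
  ],
)

```text
t: 12.9
position: [525.0, -41.5, 326.2]
tcp_rot: [[0.001, -0.987, -0.158], [0.003, -0.158, 0.987], [-1.0, -0.001, 0.003]]
contact_force: [-2.4, 9.4, 15.9]
opening: 12.9
```

servo_tool(
  targets=[
    [[0.01,-0.1,-0.1],0],
    [[0,0,0],0],
    [[0,0,0],0],
  ],
)

```text
t: 13.15
position: [525.0, -41.8, 326.0]
tcp_rot: [[0.001, -0.987, -0.158], [0.005, -0.158, 0.987], [-1.0, -0.002, 0.004]]
contact_force: [-6.2, 12.0, 24.2]
opening: 12.5
```

```bash
python3 snap.py 5 side top; python3 - <<'E'
from h import *
a=load('side0.npz')[0][150:260,220:350];b=load('side5.npz')[0][150:260,220:350]
cv2.imwrite('pics/c8.png',cv2.resize(np.hstack([a,b]),None,fx=3,fy=4,interpolation=cv2.INTER_CUBIC))
crop('top5.npz',190,150,310,250,6,'pics/c9.png')
E
```

```text
(no output)
```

View pics/c8.png

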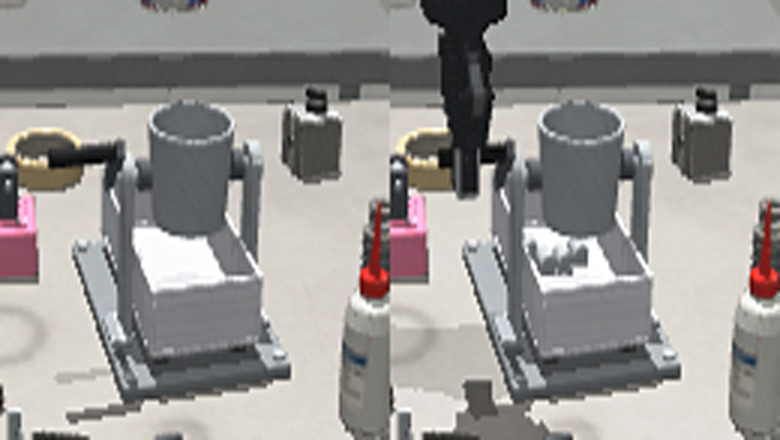

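View pics/c9.png

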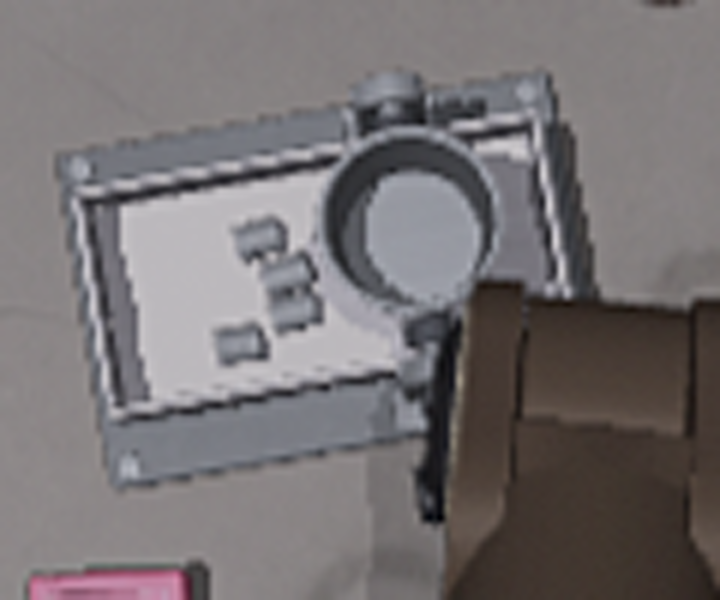

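The pot is upright and empty, matching the start view, and four stubs are in the tray. I'll open with a light push left on the stop, then rise.

servo_tool(
  targets=[
    [[0,0,0],0],
    [[0,0,0],0],
    [[0,0,0],0],
    [[0,0,0],0],
    [[0,0,0],0],
    [[0,0,0],0],
    [[0,0,0],0],
    [[0,0,0],0],
  ],
  grip=1,
)

```text
t: 13.92
position: [524.7, -44.5, 324.0]
tcp_rot: [[-0.0, -0.988, -0.156], [-0.0, -0.156, 0.988], [-1.0, 0.0, -0.0]]
contact_force: [-0.2, 0.3, -0.4]
opening: 85.4
```

servo_tool(
  targets=[
    [[0,0,1],0],
    [[0,0,1],0],
    [[0,0,1],0],
    [[0,0,1],0],
    [[0,0,1],0],
    [[0,0,1],0],
    [[0,0,1],0],
    [[0,0,1],0],
    [[0,0,1],0],
    [[0,0,0],0],
    [[0,0,0],0],
  ],
)

```text
t: 14.83
position: [524.8, -44.4, 414.6]
tcp_rot: [[0.001, -0.988, -0.157], [0.0, -0.157, 0.988], [-1.0, -0.001, 0.0]]
contact_force: [0.4, 0.0, -0.8]
opening: 85.2
```

```bash
python3 snap.py 6 side; python3 - <<'E'
from h import *
a=load('side0.npz')[0][150:260,220:350];b=load('side6.npz')[0][150:260,220:350]
cv2.imwrite('pics/c10.png',cv2.resize(np.hstack([a,b]),None,fx=3,fy=4,interpolation=cv2.INTER_CUBIC))
E
```

```text
(no output)
```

View pics/c10.png

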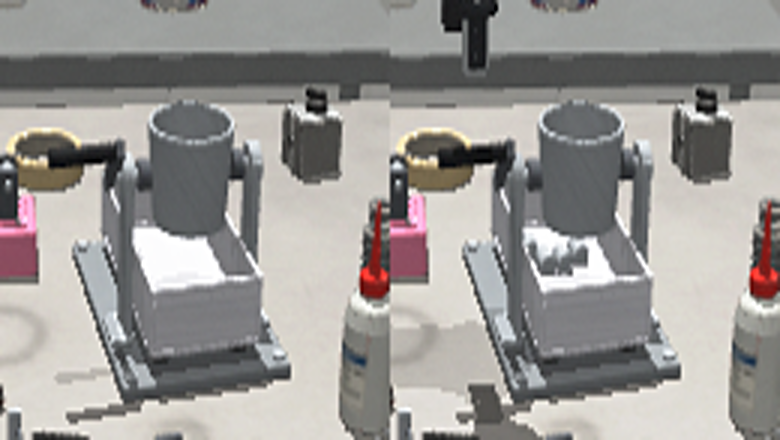

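The crank pin sits at the same place as at the start (85,152 against 475,152 in the paired crop), so the pot stayed upright after release. I'll move over the lever pad with the fingers shut.

servo_tool(
  targets=[
    [[-0.19,-2.42,0],0],
    [[-0.19,-2.42,0],0],
    [[-0.19,-2.42,0],0],
    [[-0.19,-2.42,0],0],
    [[-0.19,-2.42,0],0],
    [[-0.19,-2.42,-0.5],0],
    [[-0.19,-2.42,-1],0],
    [[-0.19,-2.42,-1],0],
    [[-0.19,-2.42,-1],0],
    [[-0.19,-2.42,-1],0],
    [[0,0,-1],0],
    [[0,0,-1],0],
    [[0,0,-1],0],
    [[0,0,-1],0],
    [[0,0,0],0],
    [[0,0,0],0],
  ],
  grip=0,
)

```text
t: 16.22
position: [506.0, -285.4, 328.5]
tcp_rot: [[-0.001, -0.987, -0.158], [0.001, -0.158, 0.987], [-1.0, 0.001, 0.001]]
contact_force: [0.1, 0.4, 1.0]
opening: -0.5
```

```bash
python3 snap.py 7 side top wrist; python3 - <<'E'
from h import *
from rig import state
s=state();print(s['t'],s['position'],s['opening'])
crop('side7.npz',205,230,325,320,6,'pics/c11.png')
z0=np.load('W.npy')
a=load('top0.npz')[0];b=load('top7.npz')[0]
df=cv2.absdiff(a,b).max(2);print('diff pin region',df[200:245,272:300].max(), 'stubs/pot', df[165:215,240:275].max())
crop('top7.npz',190,150,310,250,6,'pics/c12.png')
E
```

```text
16.3667 [ 506.11443021 -286.15655818  329.76830112] -0.08273045433983597
diff pin region 10 stubs/pot 122
```

View pics/c11.png

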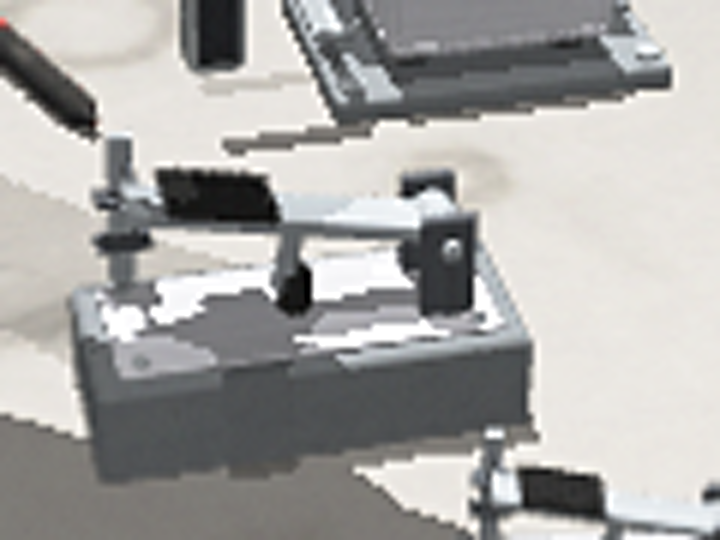

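View pics/c12.png

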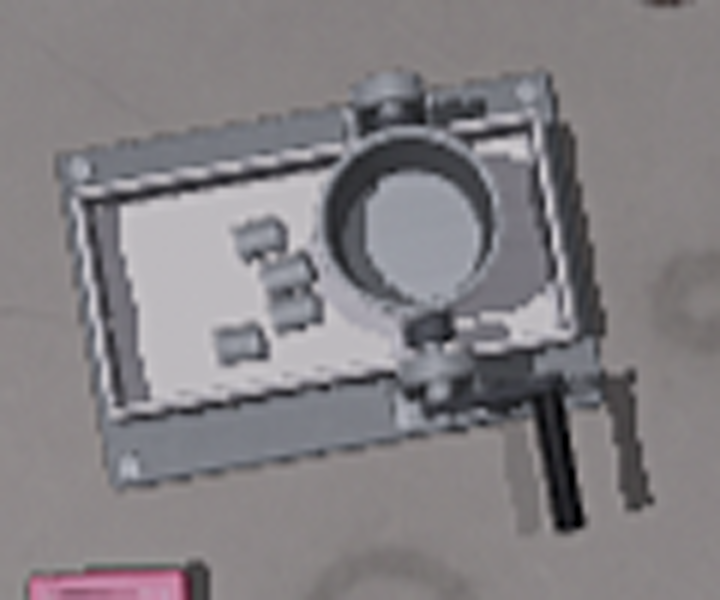

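View pics/wrist7.png

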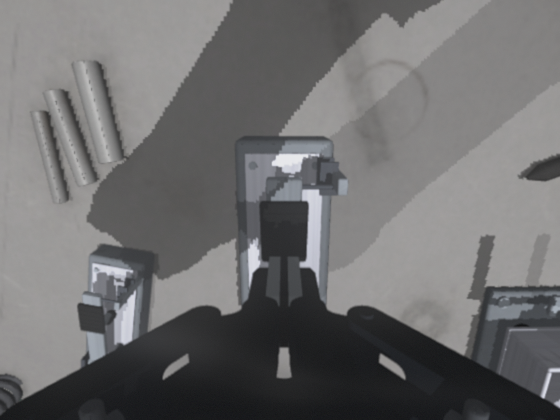

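Top diff in the pin region is ≤10 grey levels (noise), so the pot is back at upright. The fingers are shut and centred over the pad at wrist (283,230). I'll press down in stages.

servo_tool(
  targets=[
    [[0,0,-1],0],
    [[0,0,-1],0],
    [[0,0,-1],0],
    [[0,0,-1],0],
    [[0,0,-0.8],0],
    [[0,0,0],0],
    [[0,0,0],0],
  ],
)

```text
t: 16.95
position: [505.6, -286.4, 280.3]
tcp_rot: [[-0.001, -0.988, -0.156], [0.0, -0.156, 0.988], [-1.0, 0.001, 0.001]]
contact_force: [-0.1, -0.4, 0.3]
opening: 0.1
```

servo_tool(
  targets=[
    [[0,0,-0.3],0],
    [[0,0,-0.3],0],
    [[0,0,-0.2],0],
    [[0,0,0],0],
    [[0,0,0],0],
  ],
)

```text
t: 17.37
position: [505.7, -286.8, 273.4]
tcp_rot: [[0.0, -0.988, -0.156], [-0.0, -0.156, 0.988], [-1.0, -0.0, -0.0]]
contact_force: [-2.8, -0.8, 4.3]
opening: -0.2
```

servo_tool(
  targets=[
    [[0,0,-0.3],0],
    [[0,0,-0.2],0],
    [[0,0,0],0],
    [[0,0,0],0],
  ],
)

```text
t: 17.7
position: [505.7, -286.7, 268.1]
tcp_rot: [[-0.0, -0.988, -0.156], [-0.0, -0.156, 0.988], [-1.0, 0.0, -0.0]]
contact_force: [-2.7, -1.5, 3.8]
opening: 0.1
```

servo_tool(
  targets=[
    [[0,0,-0.3],0],
    [[0,0,-0.3],0],
    [[0,0,0],0],
    [[0,0,0],0],
  ],
)

```text
t: 18.03
position: [505.7, -286.6, 262.2]
tcp_rot: [[-0.0, -0.988, -0.156], [-0.0, -0.156, 0.988], [-1.0, 0.0, -0.0]]
contact_force: [-2.7, -0.8, 4.8]
opening: 0.1
```

```bash
python3 snap.py 8 side; python3 - <<'E'
from h import *
from rig import state
s=state();print(s['t'],s['position'],s['contact_force'])
crop('side8.npz',205,230,325,320,6,'pics/c13.png')
E
```

```text
18.0833 [ 505.65578659 -286.61169201  262.2547236 ] [-2.39000083 -1.02519269  6.04827685]
```

View pics/c13.png

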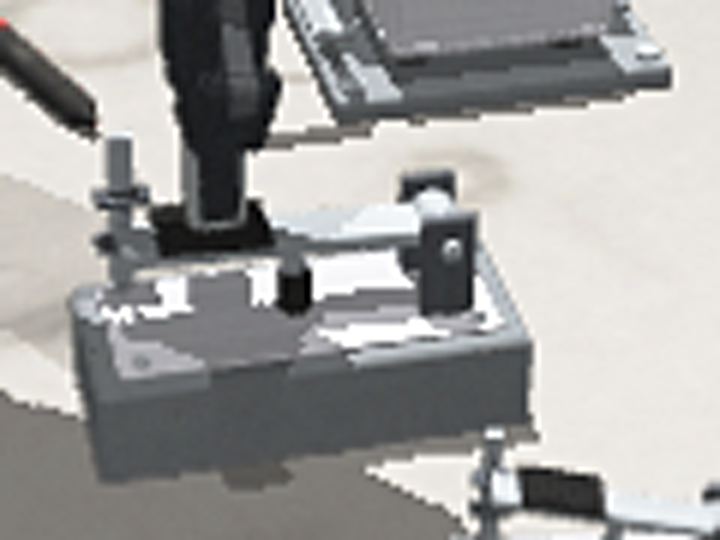

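```bash
cat >ov.py <<'E'
import sys
from h import *
f,out=sys.argv[1:3]
a=np.radians(8.9);R=np.array([[np.cos(a),-np.sin(a),0],[np.sin(a),np.cos(a),0],[0,0,1]]);O=np.array([540.2,-280.7,0])
P=lambda *p:O+R@np.array(p,float)
S=8;x0,y0=210,240
im=cv2.resize(load(f)[0][y0:y0+65,x0:x0+95],None,fx=S,fy=S,interpolation=cv2.INTER_CUBIC)
def L(p,q,c):
    u=(proj(f,np.array([P(*p),P(*q)]))-[x0,y0]+.5)*S
    cv2.line(im,tuple(int(v) for v in u[0]),tuple(int(v) for v in u[1]),c,1)
    print(p,q,u.round(0).tolist())
L((55,-11,79),(-70,-11,79),(0,255,0));L((55,-11,71),(-70,-11,71),(0,255,0))
L((-64,24,83.5),(-64,34,83.5),(0,0,255));L((-64,24,66.5),(-64,34,66.5),(0,0,255));L((-64,29,42),(-64,29,110),(255,0,0))
L((-85,-38,42),(85,-38,42),(255,0,255))
cv2.imwrite(out,im)
E
python3 ov.py side8.npz pics/o8.png; python3 snap.py 8 top; python3 - <<'E'
from h import *
crop('top8.npz',335,180,400,265,7,'pics/c14.png')
E
```

```text
(55, -11, 79) (-70, -11, 79) [[559.0, 220.0], [129.0, 273.0]]
(55, -11, 71) (-70, -11, 71) [[558.0, 243.0], [130.0, 297.0]]
(-64, 24, 83.5) (-64, 34, 83.5) [[130.0, 191.0], [125.0, 173.0]]
(-64, 24, 66.5) (-64, 34, 66.5) [[132.0, 241.0], [127.0, 223.0]]
(-64, 29, 42) (-64, 29, 110) [[131.0, 302.0], [126.0, 103.0]]
(-85, -38, 42) (85, -38, 42) [[93.0, 446.0], [680.0, 366.0]]
```

View pics/o8.png

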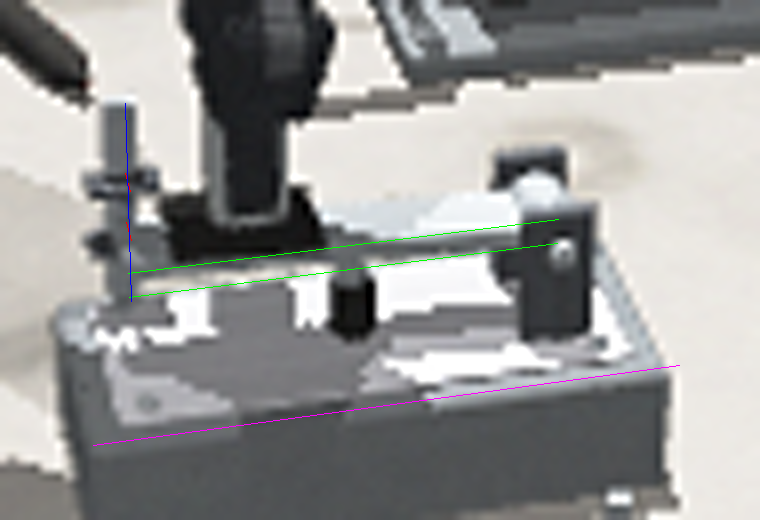

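```bash
python3 - <<'E'
from h import *
a=load('side7.npz')[0][245:285,215:290];b=load('side8.npz')[0][245:285,215:290]
cv2.imwrite('pics/c15.png',cv2.resize(np.vstack([a,b]),None,fx=7.4,fy=7.4,interpolation=cv2.INTER_NEAREST))
E
```

```text
(no output)
```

View pics/c15.png

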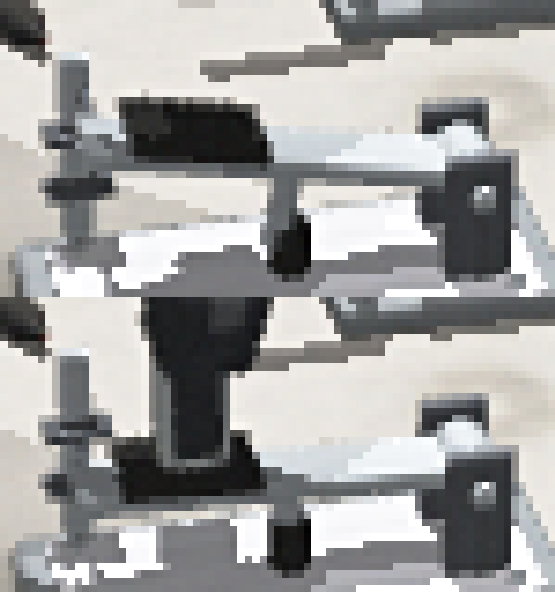

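View pics/c14.png

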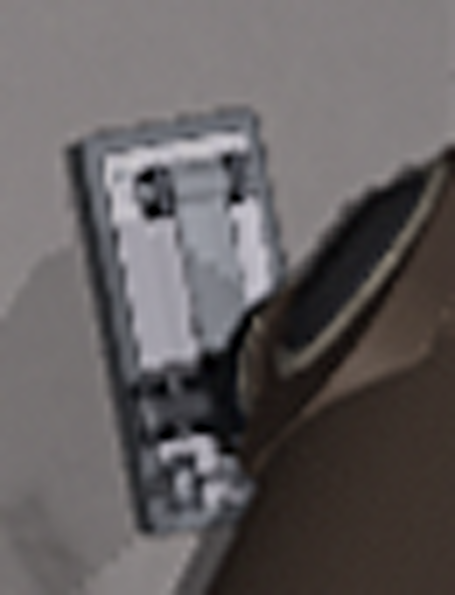

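Lever-edge slope is about 75% of the way from released to half travel. That gives half travel at TCP z ≈ 258, agreeing with the pad-depth estimate. I'll lower 4 mm.

servo_tool(
  targets=[
    [[0,0,-0.2],0],
    [[0,0,-0.2],0],
    [[0,0,0],0],
    [[0,0,0],0],
    [[0,0,0],0],
  ],
)

```text
t: 18.55
position: [505.5, -286.7, 258.3]
tcp_rot: [[-0.001, -0.988, -0.156], [-0.0, -0.156, 0.988], [-1.0, 0.001, 0.0]]
contact_force: [-3.1, -1.2, 6.3]
opening: 0.1
```

```bash
python3 snap.py 9 side; python3 - <<'E'
from h import *
from rig import state
s=state();print(s['t'],s['position'],s['contact_force'])
a=load('side8.npz')[0][245:285,215:290];b=load('side9.npz')[0][245:285,215:290]
cv2.imwrite('pics/c16.png',cv2.resize(np.vstack([a,b]),None,fx=7.4,fy=7.4,interpolation=cv2.INTER_NEAREST))
E
python3 ov.py side9.npz pics/o9.png >/dev/null
```

```text
18.6 [ 505.48578998 -286.62756591  258.33777164] [-3.79428304 -1.82384063  6.11079663]
```

View pics/c16.png

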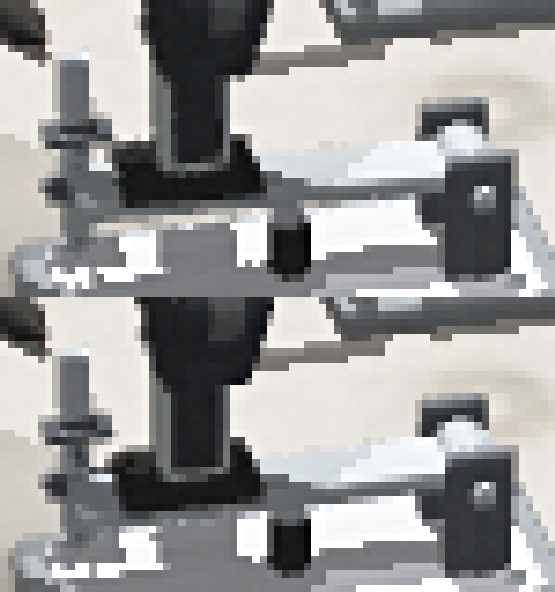

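View pics/o9.png

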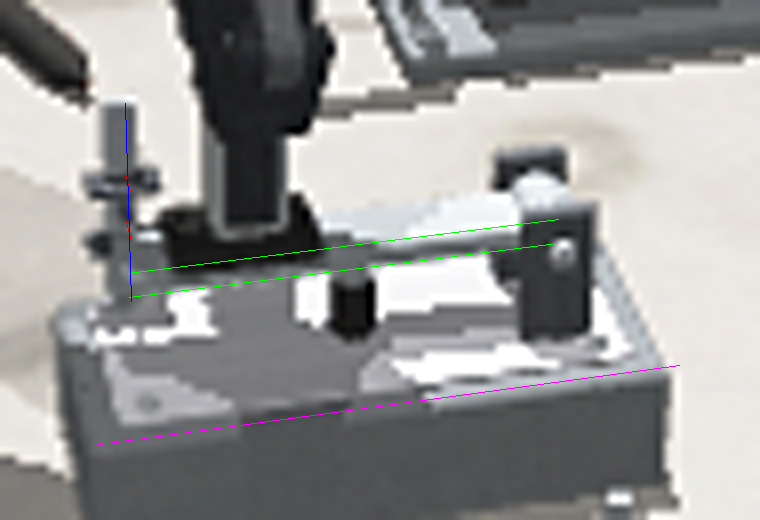

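```bash
python3 - <<'E'
from h import *
a=np.radians(8.9);R=np.array([[np.cos(a),-np.sin(a),0],[np.sin(a),np.cos(a),0],[0,0,1]]);O=np.array([540.2,-280.7,0])
def pt(x,y,h,th): # th: joint; tip up by 0.2-th
    t=.2-th;l=55-x
    return O+R@np.array([55-l*np.cos(t)-h*np.sin(t)*0, y, 75+l*np.sin(t)+h*np.cos(t)])
def edge(f,u):
    g=load(f)[0].astype(float).mean(2)[:,u]
    # from pad interior downwards: last row with <45 then crossing
    rows=[r for r in range(250,285) if g[r]<50]
    r=rows[-1] if not rows else None
    # longest continuous run
    runs=[];s=None
    for r in range(248,285):
        if g[r]<55:
            if s is None:s=r
        elif s is not None: runs.append((s,r-1));s=None
    runs=[q for q in runs if q[0]<276]
    s,e=max(runs,key=lambda q:q[1]-q[0])
    lo,hi=g[e-1],g[e+2];th=(lo+hi)/2
    for r in range(e-1,e+3):
        if g[r]<=th<g[r+1]: return r+(th-g[r])/(g[r+1]-g[r])
for u in range(233,250,2):
    e=[edge(f'side{k}.npz',u) for k in(7,8,9)]
    # model: pad lower edge h=4,y=-15 at column u, for joint th
    def mod(th):
        xs=np.linspace(-60,-8,60);q=proj('side7.npz',np.array([pt(x,-15,4,th) for x in xs]));return np.interp(u,q[:,0],q[:,1])
    print(u,[None if v is None else round(v,2) for v in e],'model',[round(float(mod(t)),2) for t in(0,.15,.2,.25)])
E
```

```text
233 [np.float64(265.93), np.float64(272.69), np.float64(274.01)] model [265.42, 271.7, 273.75, 275.8]
235 [np.float64(267.15), np.float64(271.99), np.float64(273.73)] model [265.53, 271.54, 273.51, 275.47]
237 [np.float64(266.9), np.float64(255.46), np.float64(257.35)] model [265.64, 271.38, 273.26, 275.13]
239 [np.float64(266.94), np.float64(266.32), np.float64(267.83)] model [265.75, 271.22, 273.01, 274.8]
241 [np.float64(266.67), np.float64(266.14), np.float64(267.51)] model [265.86, 271.06, 272.76, 274.46]
243 [np.float64(266.69), np.float64(265.0), np.float64(267.1)] model [265.97, 270.9, 272.52, 274.13]
245 [np.float64(266.65), np.float64(255.18), np.float64(256.51)] model [266.08, 270.74, 272.27, 273.79]
247 [np.float64(266.63), np.float64(272.15), np.float64(256.53)] model [266.19, 270.58, 272.02, 273.46]
249 [np.float64(266.65), np.float64(270.86), np.float64(254.26)] model [266.3, 270.42, 271.77, 273.12]
```

servo_tool(
  targets=[
    [[0,0,-0.1],0],
    [[0,0,0],0],
    [[0,0,0],0],
    [[0,0,0],0],
  ],
)

```text
t: 18.93
position: [505.4, -286.7, 257.4]
tcp_rot: [[-0.0, -0.988, -0.156], [0.0, -0.156, 0.988], [-1.0, 0.0, 0.0]]
contact_force: [-3.8, -1.6, 6.0]
opening: -0.1
```

```bash
python3 snap.py 10 side top wrist; python3 - <<'E'
from h import *
from rig import state
s=state();print(s['t'],s['position'],s['contact_force'])
a=load('side7.npz')[0][245:285,212:252];b=load('side10.npz')[0][245:285,212:252]
cv2.imwrite('pics/c17.png',cv2.resize(np.hstack([a,b]),None,fx=10,fy=10,interpolation=cv2.INTER_CUBIC))
a=load('top0.npz')[0];b=load('top10.npz')[0]
df=cv2.absdiff(a,b).max(2)
for n,(x0,y0,x1,y1) in dict(tape=(125,225,165,260),marker=(248,252,295,285),bottle=(290,122,316,152),pin=(272,200,300,245)).items(): print(n,df[y0:y1,x0:x1].max())
E
```

```text
19.0833 [ 505.41348676 -286.66837369  257.39275383] [-4.03789205 -0.91788537  6.28701216]
tape 10
marker 15
bottle 45
pin 9
```

View pics/c17.png

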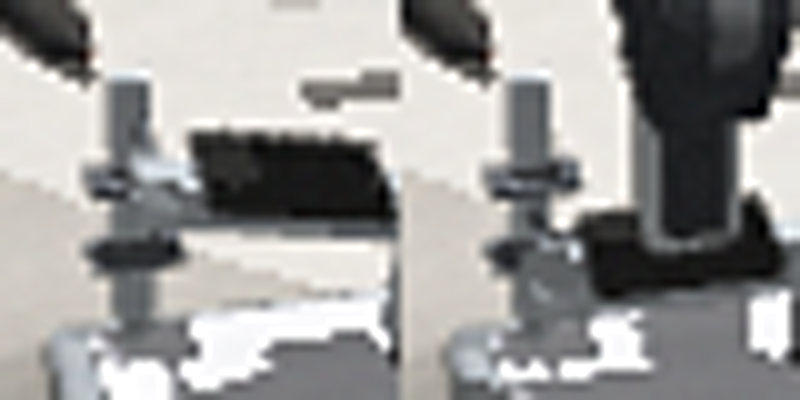

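View pics/wrist10.png

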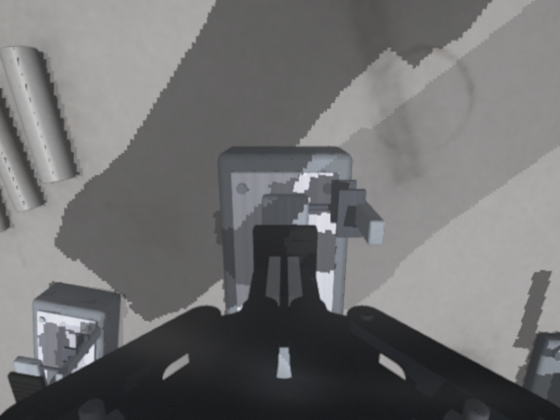

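View pics/top10.png

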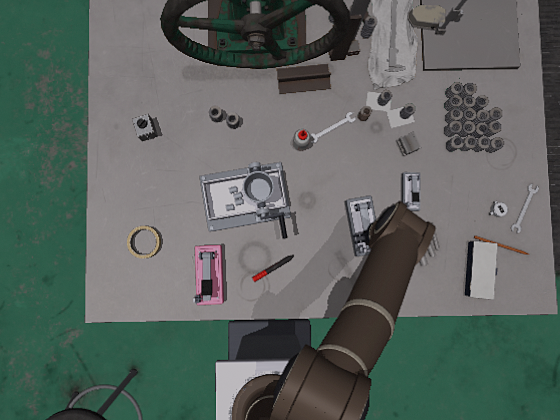

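The wrist view shows the lever front end near (287,207) and the guide post near (350,205). I'll use wrist depth to check the lever height against the housing top.

```bash
python3 - <<'E'
from h import *
f='wrist10.npz'
im,d,K,D,T=load(f)
ys,xs=np.mgrid[0:420,0:560]
pt=cv2.undistortPoints(np.c_[xs.ravel(),ys.ravel()].astype(float)[:,None],K,D)[:,0]
W=(np.c_[pt,np.ones(len(pt))]*d.ravel()[:,None]@T[:3,:3].T+T[:3,3])
a=np.radians(8.9);R=np.array([[np.cos(a),-np.sin(a),0],[np.sin(a),np.cos(a),0],[0,0,1]]);O=np.array([540.2,-280.7,0])
S=((W-O)@R).reshape(420,560,3)
for v in range(150,236,5): print(v,[ '%d,%d,%d'%tuple(S[v,u].round()) for u in (240,270,285,300,312,322,332,345)])
b=im[140:260,215:400];cv2.imwrite('pics/c18.png',cv2.resize(b,None,fx=4,fy=4,interpolation=cv2.INTER_CUBIC))
E
```

```text
150 ['-88,-26,28', '-88,-9,26', '-88,0,29', '-88,9,27', '-88,16,26', '-88,22,26', '-88,28,27', '-85,41,0']
155 ['-87,-25,41', '-87,-8,42', '-87,0,41', '-87,9,41', '-87,15,40', '-87,21,41', '-87,26,40', '-87,34,40']
160 ['-84,-25,41', '-84,-8,42', '-84,0,41', '-84,9,41', '-84,15,42', '-84,21,41', '-84,26,41', '-84,34,41']
165 ['-81,-25,42', '-81,-8,42', '-81,0,42', '-81,9,42', '-81,15,42', '-81,21,42', '-81,26,41', '-81,34,42']
170 ['-79,-25,42', '-79,-8,43', '-79,0,42', '-79,9,42', '-79,15,43', '-79,21,42', '-79,26,43', '-79,34,42']
175 ['-76,-24,45', '-76,-8,44', '-76,0,45', '-76,9,46', '-76,15,45', '-76,21,45', '-76,26,44', '-76,34,42']
180 ['-74,-24,45', '-73,-8,44', '-74,0,45', '-73,9,45', '-74,15,46', '-73,21,44', '-78,23,66', '-78,30,66']
185 ['-71,-25,46', '-71,-8,44', '-70,0,43', '-71,9,46', '-71,15,45', '-71,21,45', '-75,23,66', '-76,29,67']
190 ['-68,-25,47', '-68,-8,45', '-68,0,45', '-68,9,45', '-68,15,45', '-68,21,45', '-73,23,66', '-78,26,87']
195 ['-65,-25,45', '-73,-7,77', '-73,0,77', '-73,7,75', '-65,15,45', '-65,21,44', '-71,23,67', '-76,26,87']
200 ['-62,-25,45', '-71,-7,78', '-71,0,79', '-71,7,78', '-62,15,45', '-62,21,45', '-68,24,67', '-73,26,87']
205 ['-59,-25,45', '-69,-7,79', '-69,0,80', '-69,7,79', '-68,13,76', '-68,18,76', '-68,22,77', '-71,26,87']
210 ['-56,-25,44', '-67,-7,79', '-67,0,79', '-66,7,79', '-65,13,75', '-66,17,77', '-66,22,76', '-69,26,86']
215 ['-53,-25,45', '-64,-7,79', '-64,0,78', '-64,7,79', '-53,16,44', '-53,22,45', '-60,24,66', '-67,27,87']
220 ['-50,-25,45', '-61,-7,78', '-62,0,79', '-61,7,78', '-50,16,45', '-50,22,43', '-57,24,65', '-111,-1,227']
225 ['-47,-26,45', '-60,-7,81', '-60,0,81', '-60,7,81', '-60,13,81', '-47,22,44', '-47,27,45', '-62,27,87']
230 ['-44,-26,45', '-58,-7,84', '-58,0,84', '-58,7,83', '-58,12,83', '-44,22,44', '-44,28,45', '-59,27,87']
235 ['-41,-26,46', '-56,-7,84', '-56,0,85', '-56,7,84', '-56,12,85', '-40,22,43', '-41,28,44', '-57,27,88']
```

View pics/c18.png

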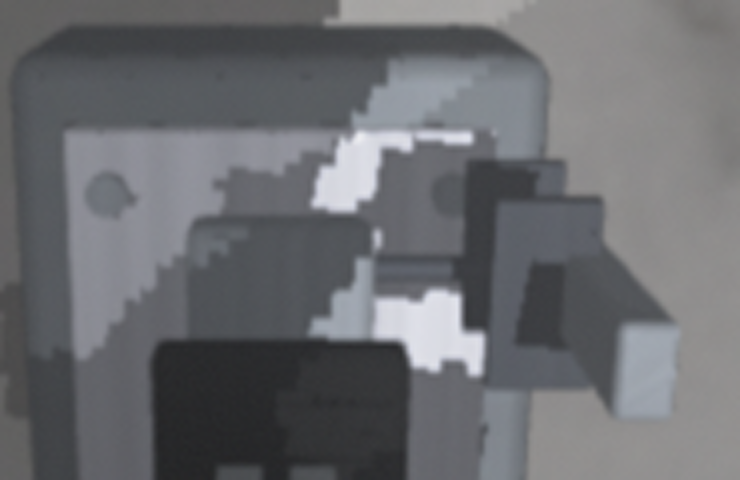

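Wrist depth: the lever's top is at 79 mm, level, the pointer top is at 76 mm, and the ribs are at 66.5 and 87 mm (top faces). The pointer is midway between the ribs. One offline check on the bottle difference, then I hand in.

```bash
python3 - <<'E'
from h import *
for t in ('5','7','10'):
    df=cv2.absdiff(load('top0.npz')[0],load(f'top{t}.npz')[0]).max(2)[122:152,290:316]; print(t,df.max(),(df>20).sum())
df=cv2.absdiff(load('side0.npz')[0],load('side10.npz')[0]).max(2)[195:265,328:358];print('side',df.max(),(df>20).sum())
from rig import state,finish_job
s=state();print(s['t'],s['position'],s['contact_force']);print(finish_job())
E
```

```text
5 46 9
7 44 11
10 45 10
side 23 21
19.0833 [ 505.41348676 -286.66837369  257.39275383] [-4.03789205 -0.91788537  6.28701216]
the job is handed in; nothing more can be done
None
```

The job is handed in at 19.1 s: the pot was emptied and set back upright, and the arm is still holding the lever of the large grey run station at half travel.

- **Pot and stubs:** I swung the pot by its crank to the far stop and back to the upright stop. All four stubs lie in the tray and the pot is empty. After release, the crank pin's image matched the start picture.
- **Lever:** The closed fingers press the pad with about 6 N. Depth from the wrist camera showed the lever's top level at 79 mm. The pointer's top is at 76 mm, midway between the ribs, and the lever never went near its bottom stop.
- **Bystanders:** The tape roll and marker are unchanged in the pictures. The oil bottle differed faintly in the top view (9–11 pixels, the same in all three later top pictures) and slightly in the side view. The arm never went near it, so I take this as a change of light, though I did not prove it.
- **Checks that disagreed:** The pin slipped about 6 mm in the pads during the swing, so I found both stops by feel. At the far stop the wrist force reached 54–56 N (51 N of it vertical), taken by the fingers on the pin. My side-view estimate of the lever's angle was coarse, 0.18 to 0.195 before the last 1 mm. I relied on the wrist depth instead.

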